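Build up the keyed spool stack on a line winder

ROBOT

A 6-joint arm with a two-finger parallel gripper is mounted at the origin on the work surface. World frame = base frame: x ahead of the robot, y to its left, z up, the work surface at z = 0. Lengths are in m, angles in degrees, forces in N, time in s.
With the tool pointing down it reaches from about 0.35 to 0.875 m from the base axis. Payload 4.2 kg.
Tool frame: the origin (TCP) lies midway between the tips of the shut fingers; the grasp point (between the pads) lies 19 mm behind it; z points along the fingers, y is the line along which they close (so a half turn about z gives the same grasp; the last joint's range is limited). The gripper opens to 87 mm and grips with 3 to 60 N. Pads are 19 mm wide; open, the fingers measure 117 mm over their backs; the gripper's body (75 mm by 190 mm) begins 51 mm behind the grasp point.
Start: joints at [90.103, 22.042, 0.453, 0, -68.411, -14.817], TCP at [0.159, 0.604, 0.191] pointing down, gripper open.
Joint ranges: [-179.83, 179.83], [-69.29, 118.12], [-61.27, 80.66], [-181.25, 117.63], [-171.15, -9.14], [-177.46, 177.46]. Speed limits (degrees/s): [159.86, 159.86, 180, 180, 180, 180].

INTERFACE

Orientations are given as a 3x3 rotation matrix whose columns are the frame's x, y, z axes.
In Python, from station import sense, capture, camera_params, finish_job gives the robot as it stands.
- The arm moves only by the tool drive_tool, never from a script. Its argument "rows" is a list of rows, each an object of numbers: "tx", "ty", "tz": the shift along the tool's x, y, z in cm; "ax", "ay", "az": the turn, a rotation vector about the tool's x, y, z in rad; "claw": the finger opening in cm, from 0 to 8.7. In form: [{"tx": .., "ty": .., "tz": .., "ax": .., "ay": .., "az": .., "claw": ..}, ...]. A call has 1 to 10 rows; each row shifts and turns the commanded pose from where the row before left it, along the tool's axes as they then stand; what a row does not reach is not made up. A row lasts 1/12 s, in which the tool goes at most 41.7 mm and 7.16 degrees, less where a joint would pass 70% of its speed; a pose out of reach is approached as far as the arm can. A call with a gripper value outside its range is refused whole. The fingers move at their own pace and stop on an object; the grip force is fixed at half the most. Time passes only in rows, so rows that do not move let the fingers close. It gives the time, the measured TCP pose, the force, the opening and the grip force at its end, in the units of the state.
- sense(): the state, without advancing time (a new reading comes with each control period).
- capture(name): name is "scene" or "top"; returns (picture, depth): 384x512x3 uint8, red, green, blue; 384x512 float32, m along the optical axis (not along the pixel's ray), 0 where there is no reading.
- camera_params(name): a dict with "intrinsics" (3x3 intrinsics, pixels), "R" (3x3) and "t" (3): a world point X has camera coordinates R X + t. Camera axes: x right, y down, z forward; pixel columns grow to the right and rows downward; lengths in m; the calibration is good to about 2 mm. A picture is of the moment at which its call begins. camera_params takes no time and is no camera call.
- finish_job(): hands the job in; it is judged then, once.
The state is a dict: "time_s": time; "joints": joint angles; "joint_velocities": joint speeds; "effort": joint torques, N m; "tcp_pos": TCP position; "ee_rot": TCP orientation; "wrist_force": force on the tool from outside, world axes, zero at the start; "moment": the same for the moment, N m; "gripper_width": opening from 0.0 (shut) to 1.0 (fully open); "gripper_force": force on a finger pad.
Only numpy, scipy, OpenCV 4.12 (cv2) and the standard library are available. Lean on these libraries where they do the work, as an engineer would, in place of code of your own. Each camera call takes 0.05 s, during which the arm holds its last target. There are 200 camera calls.

TASK

The winder is locked. Stand the spacer collar on its drive plate so that all four lugs drop fully home into the plate's notches, wherever those happen to have stopped, then set the reel spool on top of the collar with its lugs fully home in the collar's notches. Let go, with both sitting flat and still, and leave the jar, the carton and the screwdriver where they are.

Things in the scene. Friction and masses are not known exactly. Their poses are not given: they have to be found in the camera images.
- winder: The line winder: a fixed flat grey box 150 x 140 x 45 mm, origin under its centre, with a black motor along its far (+x) edge (to 120 mm, 60 mm high). On the box stands the drive plate, a round toothed metal plate 52 mm in diameter and 22 mm high. It is locked and does not turn, but the angle at which it stopped differs every time and no entry gives it: see it, or turn the collar lightly on its teeth until the lugs drop.
- plate_top (a point): Centre of the drive plate's top, level with its teeth (67 mm above the table). Four notches 90 degrees apart cut the top as a cross: 15 mm wide, 10 mm deep, open at the rim. Orientation is the box's, NOT the notches'. Lugs have 1.5 mm of play a side once home. The lugs sit 8 mm deep when home.
- collar_center (a point): Centre of the spacer collar (loose, 0.2 kg): dark metal cylinder 56 mm across, 44 mm high in all, standing on four tapered lugs (8 mm deep, 12 mm wide at root, 8 at tip, reach 25 mm from the axis) on its x and y axes; notches like the plate's in its top, in line with the lugs. Point 22 mm above lug tips, z up. Above plate_top: 22 mm when lugs rest on teeth, 14 mm when home.
- spool_center (a point): Centre of the reel spool (loose, 0.14 kg), 58 mm high, on four lugs like the collar's, on its x and y axes; four metal ribs on top, over the lugs. Heights above lug tips: this point 29 mm; skirt 58 mm across 8 to 24; white waist 36 across 24 to 46; black lip 48 across 46 to 58, to grip by. Above the collar's centre: 51 mm when its lugs rest on the collar's teeth, 43 mm when home.
- jar: Bystander: a glass jar with a black lid, 60 mm in diameter, 65 mm high; origin under its centre.
- carton: Bystander: a closed cardboard carton 70 x 100 x 60 mm (x, y, z); origin under its centre.
- screwdriver: Bystander: a screwdriver about 150 mm long lying along its own x; origin under its middle.

How it is judged:
By the outcome, as a careful person would: the job done as asked, in the order asked, and still so for the second after the job is handed in, with the robot touching nothing.
It also fails if it takes over 61 s, if anything falls off the work surface, if the arm or the gripper's body presses on something with over 40 N, if the wrist force passes 120 N, or if a joint passes its speed limit or range.

## Working session

There is one attempt and no reset: what is moved stays moved. The work goes in short steps, Python scripts to look and compute and a tool call to move; the robot and the scene stay as the last step left them, time stands still between calls to the robot, and variables do not carry over. Pictures are saved under pics/ and viewed, at most 10 in all, crops included, and the job is handed in when it is done.

Besides the shell and the picture viewer there is one more tool, called after "Emit:" by a JSON object that holds its "method" and its "body", one argument or row to a line. drive_tool: Moves the arm, as the interface text tells. Its arguments: {"type":"object","properties":{"rows":{"type":"array"}},"required":["rows"]}

```bash
mkdir -p pics; python3 - <<'E'
from station import *
import cv2,numpy as np
for n in("scene","top"):
    p,d=capture(n);cv2.imwrite(f"pics/{n}0.png",p[:,:,::-1]);np.save(n+"_d.npy",d);c=camera_params(n)
    print(n,np.round(c["intrinsics"],1).tolist(),np.round(c["R"],3).tolist(),np.round(c["t"],3).tolist())
s=sense();print(s["time_s"],s["ee_rot"],s["tcp_pos"])
E
```

```text
scene [[392.1, 0.0, 250.6], [0.0, 392.1, 189.6], [0.0, 0.0, 1.0]] [[0.544, 0.839, -0.003], [0.602, -0.393, -0.696], [-0.585, 0.377, -0.718]] [-0.315, -0.322, 1.405]
top [[349.4, 0.0, 256.2], [0.0, 349.4, 192.1], [0.0, 0.0, 1.0]] [[-0.026, -1.0, 0.012], [-0.983, 0.023, -0.182], [0.182, -0.016, -0.983]] [0.009, 0.605, 0.73]
0.1 [[ 9.67167363e-01 -2.54139974e-01 -4.06755744e-04]
 [-2.54140284e-01 -9.67165516e-01 -1.89251193e-03]
 [ 8.75628026e-05  1.93374879e-03 -9.99998126e-01]] [0.15856538 0.60393266 0.18988082]
```

View pics/scene0.png

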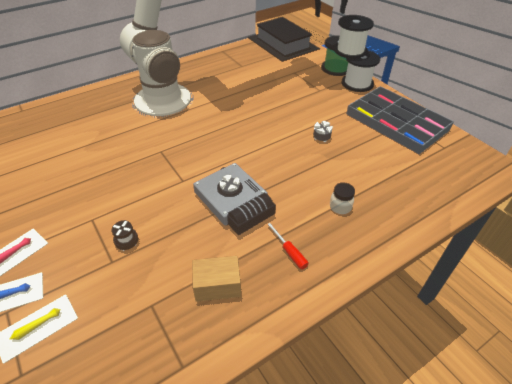

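View pics/top0.png

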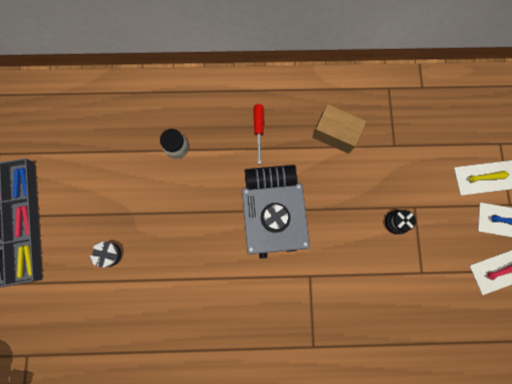

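The scene shows the winder at about (233,190), the collar at (323,131) and the spool at (124,235). In the top view they are at (275,217), (105,255) and (400,221). The jar, carton and screwdriver are on the +x side. Next I'll enlarge the three parts.

```bash
cat > h.py <<'E'
from station import *
import cv2,numpy as np
def ray(n,uv,z):
    c=camera_params(n);K,R,t=[np.array(c[k]) for k in("intrinsics","R","t")]
    o=-R.T@t; d=R.T@np.linalg.inv(K)@np.array([uv[0],uv[1],1.]); return o+d*(z-o[2])/d[2]
def proj(n,X):
    c=camera_params(n);K,R,t=[np.array(c[k]) for k in("intrinsics","R","t")]
    p=K@(R@np.array(X)+t);return p[:2]/p[2]
# rectified top-down view of plane z, centred (x,y): px = 256 + y.. ; out up=+x, left=+y ; s px per m
def rect(n,img,x,y,z,half=.05,N=256):
    pts=[(x+half,y+half),(x+half,y-half),(x-half,y-half),(x-half,y+half)]
    src=np.float32([proj(n,(a,b,z)) for a,b in pts]); dst=np.float32([(0,0),(N,0),(N,N),(0,N)])
    return cv2.warpPerspective(img,cv2.getPerspectiveTransform(src,dst),(N,N),flags=cv2.INTER_CUBIC)
E
python3 - <<'E'
from h import *
t=cv2.imread("pics/top0.png")
o=[]
for uv,z in (((275,217),.067),((105,255),.044),((404,219),.058)):
    X=ray("top",uv,z);print(X.round(4)); x,y=X[:2].round(3)
    a=rect("top",t,x,y,z);cv2.circle(a,(128,128),2,(0,0,255),1)
    o.append(a)
cv2.imwrite("pics/r0.png",np.hstack(o))
E
```

```text
[ 0.5465 -0.0449  0.067 ]
[0.4744 0.3299 0.044 ]
[ 0.5361 -0.3317  0.058 ]
```

View pics/r0.png

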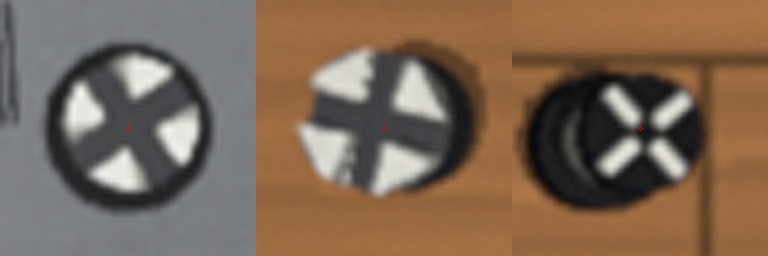

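The crops show dark crosses (the notches) between bright teeth on the plate and the collar, and white ribs on the spool lip. Next I'll get centres and angles from masks in both views.

```bash
cat >> h.py <<'E'
def find(n,img,x,y,z,rad=.03,thr=150):
    N=400;h=.05;s=N/(2*h)
    a=rect(n,img,x,y,z,h,N);m=a.min(2)
    yy,xx=np.mgrid[:N,:N]; X=x+h-(yy+.5)/s; Y=y+h-(xx+.5)/s
    w=(m>thr)&(np.hypot(X-x,Y-y)<rad)
    c=cv2.minEnclosingCircle(np.argwhere(w).astype(np.float32))
    cx,cy=x+h-(c[0][0]+.5)/s,y+h-(c[0][1]+.5)/s
    X,Y=X[w],Y[w];mx,my=X.mean(),Y.mean()
    ph=np.degrees(np.angle(np.sum(np.exp(4j*np.arctan2(Y-my,X-mx)))))/4
    return "circ (%.4f %.4f) r %.4f cent (%.4f %.4f) n %d white-phase %.1f cross %.1f"%(cx,cy,c[1]/s,mx,my,w.sum(),ph,ph+45 if ph<0 else ph-45)
E
python3 - <<'E'
from h import *
for n in("top","scene"):
    t=cv2.imread(f"pics/{n}0.png")
    print(n)
    for k,(x,y,z,r,th) in dict(plate=(.548,-.0455,.067,.03,150),collar=(.477,.333,.044,.032,130),spool=(.536,-.332,.058,.026,150)).items():
        for _ in (0,1):
            o=find(n,t,x,y,z,r,th)
        print(k,o)
E
```

```text
top
plate circ (0.5479 -0.0463) r 0.0261 cent (0.5477 -0.0467) n 12536 white-phase -13.6 cross 31.4
collar circ (0.4763 0.3349) r 0.0288 cent (0.4765 0.3354) n 18288 white-phase 30.4 cross -14.6
spool circ (0.5342 -0.3341) r 0.0215 cent (0.5336 -0.3341) n 5503 white-phase 41.2 cross -3.8
scene
plate circ (0.5480 -0.0455) r 0.0300 cent (0.5445 -0.0438) n 29758 white-phase -15.0 cross 30.0
collar circ (0.4770 0.3330) r 0.0320 cent (0.4773 0.3329) n 36980 white-phase 29.6 cross -15.4
spool circ (0.5330 -0.3346) r 0.0222 cent (0.5329 -0.3346) n 7208 white-phase 41.0 cross -4.0
```

Emit:
{"method": "drive_tool", "body": {
  "rows": [
    {"tx": 3.4, "ty": 1.6, "claw": 8.7},
    {"tx": 3.4, "ty": 1.6, "claw": 8.7},
    {"tx": 3.4, "ty": 1.6, "claw": 8.7},
    {"tx": 3.4, "ty": 1.6, "claw": 8.7},
    {"tx": 3.4, "ty": 1.6, "claw": 8.7},
    {"tx": 3.4, "ty": 1.6, "claw": 8.7},
    {"tx": 3.4, "ty": 1.6, "claw": 8.7},
    {"tx": 3.4, "ty": 1.6, "claw": 8.7},
    {"tx": 3.4, "ty": 1.6, "claw": 8.7},
    {"tx": 3.4, "ty": 1.6, "claw": 8.7}
  ]
}}

```text
invalid input at $.rows[0]: expected keys tx, ty, tz, ax, ay, az, claw
```

Emit:
{"method": "drive_tool", "body": {
  "rows": [
    {"tx": 3.4, "ty": 1.6, "tz": 0, "ax": 0, "ay": 0, "az": 0, "claw": 8.7},
    {"tx": 3.4, "ty": 1.6, "tz": 0, "ax": 0, "ay": 0, "az": 0, "claw": 8.7},
    {"tx": 3.4, "ty": 1.6, "tz": 0, "ax": 0, "ay": 0, "az": 0, "claw": 8.7},
    {"tx": 3.4, "ty": 1.6, "tz": 0, "ax": 0, "ay": 0, "az": 0, "claw": 8.7},
    {"tx": 3.4, "ty": 1.6, "tz": 0, "ax": 0, "ay": 0, "az": 0, "claw": 8.7},
    {"tx": 3.4, "ty": 1.6, "tz": 0, "ax": 0, "ay": 0, "az": 0, "claw": 8.7},
    {"tx": 3.4, "ty": 1.6, "tz": 0, "ax": 0, "ay": 0, "az": 0, "claw": 8.7},
    {"tx": 3.4, "ty": 1.6, "tz": 0, "ax": 0, "ay": 0, "az": 0, "claw": 8.7},
    {"tx": 3.4, "ty": 1.6, "tz": 0, "ax": 0, "ay": 0, "az": 0, "claw": 8.7},
    {"tx": 3.4, "ty": 1.6, "tz": 0, "ax": 0, "ay": 0, "az": 0, "claw": 8.7}
  ]
}}

```text
time_s: 0.93
tcp_pos: [0.4478, 0.3618, 0.1905]
ee_rot: [[0.967, -0.254, -0.001], [-0.254, -0.967, -0.0], [-0.0, 0.001, -1.0]]
wrist_force: [0.2, 0.0, 0.7]
gripper_width: 0.999
gripper_force: 0.0
```

```bash
cat >> h.py <<'E'
def delta(x,y,z=None,s=None):
    "remaining shift to a world TCP target in tool axes, cm"
    s=s or sense();R=np.array(s["ee_rot"]);p=np.array(s["tcp_pos"])
    d=np.array([x,y,p[2] if z is None else z])-p
    print("t",s["time_s"],"tcp",p.round(4),"yaw %.2f"%np.degrees(np.arctan2(R[1,0],R[0,0])),"tilt",R[:2,2].round(4),"J",np.round(s["joints"],1),"F",np.round(s["wrist_force"],1),"M",np.round(s["moment"],2),"w",round(s["gripper_width"]*87,1),"need cm",(R.T@d*100).round(2))
E
python3 -c "
from h import *
delta(.4765,.335,.011)"
```

```text
t 0.9333 tcp [0.4478 0.3618 0.1905] yaw -14.71 tilt [-0.0006 -0.0004] J [ 55.   17.3  -6.7  -0.  -66.1  20.3] F [0.2 0.  0.7] M [0.09 0.03 0.04] w 86.9 need cm [ 3.46  1.85 17.95]
```

Emit:
{"method": "drive_tool", "body": {
  "rows": [
    {"tx": 1.7, "ty": 0.9, "tz": 2, "ax": 0, "ay": 0, "az": 0, "claw": 8.7},
    {"tx": 1.76, "ty": 0.95, "tz": 3, "ax": 0, "ay": 0, "az": 0, "claw": 8.7},
    {"tx": 0, "ty": 0, "tz": 4, "ax": 0, "ay": 0, "az": 0, "claw": 8.7},
    {"tx": 0, "ty": 0, "tz": 2, "ax": 0, "ay": 0, "az": 0, "claw": 8.7},
    {"tx": 0, "ty": 0, "tz": 0, "ax": 0, "ay": 0, "az": 0, "claw": 8.7},
    {"tx": 0, "ty": 0, "tz": 0, "ax": 0, "ay": 0, "az": 0, "claw": 8.7}
  ]
}}

```text
time_s: 1.43
tcp_pos: [0.4755, 0.3361, 0.08]
ee_rot: [[0.967, -0.254, -0.001], [-0.254, -0.967, -0.003], [-0.001, 0.003, -1.0]]
wrist_force: [-0.1, -0.3, 1.1]
gripper_width: 1.001
gripper_force: 0.0
```

```bash
python3 -c "
from h import *
delta(.4765,.335,.011)"
```

```text
t 1.4333 tcp [0.4755 0.3361 0.08  ] yaw -14.70 tilt [-0.0014 -0.0025] J [ 51.2  23.8 -14.1   0.  -52.2  24.1] F [-0.1 -0.3  1.1] M [ 0.04 -0.04 -0.01] w 87.1 need cm [0.13 0.06 6.9 ]
```

Emit:
{"method": "drive_tool", "body": {
  "rows": [
    {"tx": 0.1, "ty": 0.05, "tz": 2.5, "ax": 0, "ay": 0, "az": 0, "claw": 8.7},
    {"tx": 0, "ty": 0, "tz": 2.5, "ax": 0, "ay": 0, "az": 0, "claw": 8.7},
    {"tx": 0, "ty": 0, "tz": 1.8, "ax": 0, "ay": 0, "az": 0, "claw": 8.7},
    {"tx": 0, "ty": 0, "tz": 0, "ax": 0, "ay": 0, "az": 0, "claw": 7.5},
    {"tx": 0, "ty": 0, "tz": 0, "ax": 0, "ay": 0, "az": 0, "claw": 6.4},
    {"tx": 0, "ty": 0, "tz": 0, "ax": 0, "ay": 0, "az": 0, "claw": 5.8},
    {"tx": 0, "ty": 0, "tz": 0, "ax": 0, "ay": 0, "az": 0, "claw": 5.0},
    {"tx": 0, "ty": 0, "tz": 0, "ax": 0, "ay": 0, "az": 0, "claw": 5.0},
    {"tx": 0, "ty": 0, "tz": 0, "ax": 0, "ay": 0, "az": 0, "claw": 5.0},
    {"tx": 0, "ty": 0, "tz": 0, "ax": 0, "ay": 0, "az": 0, "claw": 5.0}
  ]
}}

```text
time_s: 2.27
tcp_pos: [0.4768, 0.3363, 0.0137]
ee_rot: [[0.967, -0.254, 0.001], [-0.254, -0.967, 0.001], [0.001, -0.001, -1.0]]
wrist_force: [-0.5, 0.8, -0.6]
gripper_width: 0.601
gripper_force: 0.0
```

```bash
python3 -c "
from h import *
delta(.4765,.335,.18)"
```

```text
t 2.2667 tcp [0.4768 0.3363 0.0137] yaw -14.71 tilt [0.001  0.0011] J [ 51.1  28.5 -17.9   0.  -43.6  24.2] F [-0.5  0.8 -0.6] M [-0.03  0.01 -0.  ] w 52.3 need cm [ 1.000e-02  1.100e-01 -1.663e+01]
```

Emit:
{"method": "drive_tool", "body": {
  "rows": [
    {"tx": 0, "ty": 0, "tz": 0, "ax": 0, "ay": 0, "az": 0, "claw": 4.5},
    {"tx": 0, "ty": 0, "tz": 0, "ax": 0, "ay": 0, "az": 0, "claw": 4.5},
    {"tx": 0, "ty": 0, "tz": 0, "ax": 0, "ay": 0, "az": 0, "claw": 4.5},
    {"tx": 0, "ty": 0, "tz": 0, "ax": 0, "ay": 0, "az": 0, "claw": 4.5}
  ]
}}

```text
time_s: 2.6
tcp_pos: [0.4765, 0.336, 0.0128]
ee_rot: [[0.967, -0.254, -0.0], [-0.254, -0.967, -0.0], [-0.0, 0.0, -1.0]]
wrist_force: [0.6, -0.2, 0.6]
gripper_width: 0.525
gripper_force: 0.1
```

```bash
python3 - <<'E'
from h import *
p,d=capture("scene");cv2.imwrite("pics/s1.png",cv2.resize(p[80:190,250:400,::-1],None,fx=4,fy=4,interpolation=2))
E
```

```text
(no output)
```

View pics/s1.png

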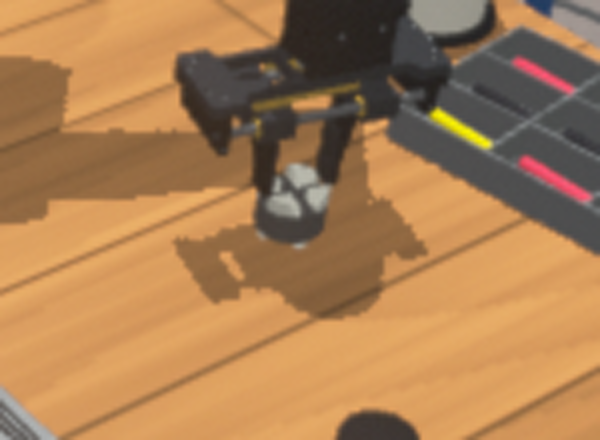

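The crop shows the fingers behind the collar (robot side, tips near crop (265,190) and (330,180)) with the collar at (292,205), so the grasp missed it. I'll re-measure the collar.

```bash
python3 - <<'E'
from h import *
for n in("scene","top"):
    p,d=capture(n)
    x=sense()["tcp_pos"];print(n,"tcp px",proj(n,x).round(1),"grasp px",proj(n,(x[0],x[1],x[2]+.019)).round(1), "collar top px pred",proj(n,(.4765,.335,.044)).round(1))
    for f in ("old","new"):
        im=cv2.imread(f"pics/{n}0.png") if f=="old" else p[:,:,::-1].copy()
        hsv=cv2.cvtColor(im,cv2.COLOR_BGR2HSV)
        u,v=proj(n,(.4765,.335,.044)).astype(int);k=20
        w=(hsv[...,1]<60)&(hsv[...,2]>110);m=np.zeros_like(w);m[v-k:v+k,u-k:u+k]=1
        if n=="top" and f=="new": cv2.imwrite("pics/t1.png",cv2.resize(im[v-50:v+50,u-60:u+60],None,fx=4,fy=4))
        q=np.argwhere(w&m);
        if len(q):
            c=q.mean(0)[::-1];print(f,len(q),c.round(1),ray(n,c,.044).round(4),q.min(0),q.max(0))
    if 1:
        dd=np.load(n+"_d.npy");c=camera_params(n);K,R,t=[np.array(c[k]) for k in("intrinsics","R","t")]
        for v2,u2 in [(v+a,u+b) for a in(-6,0,6) for b in (-6,0,6)]:
            X=R.T@(np.linalg.inv(K)@[u2,v2,1]*dd[v2,u2]-t);print((u2,v2),X.round(3),end=' ')
        print()
E
```

```text
scene tcp px [322.  133.9] grasp px [322.8 129.1] collar top px pred [323.1 126. ]
old 174 [322.7 127.5] [0.4817 0.3291 0.044 ] [121 314] [141 331]
new 129 [324.1 127.7] [0.4848 0.3323 0.044 ] [111 313] [141 332]
(np.int64(317), np.int64(120)) [ 0.397  0.383 -0.   ] (np.int64(323), np.int64(120)) [ 0.406  0.402 -0.002] (np.int64(329), np.int64(120)) [ 0.419  0.417 -0.001] (np.int64(317), np.int64(126)) [0.465 0.321 0.042] (np.int64(323), np.int64(126)) [0.468 0.343 0.035] (np.int64(329), np.int64(126)) [0.484 0.353 0.042] (np.int64(317), np.int64(132)) [0.48  0.309 0.034] (np.int64(323), np.int64(132)) [0.498 0.317 0.042] (np.int64(329), np.int64(132)) [0.501 0.339 0.035] 
top tcp px [108.  254.2] grasp px [104.6 254.1] collar top px pred [102.7 254.1]
old 285 [102.7 254.4] [0.4759 0.3349 0.044 ] [242  90] [267 116]
new 23 [ 93.1 258.9] [0.4666 0.3553 0.044 ] [256  92] [263  95]
(np.int64(96), np.int64(248)) [0.49  0.351 0.044] (np.int64(102), np.int64(248)) [0.49  0.34  0.037] (np.int64(108), np.int64(248)) [0.49  0.327 0.037] (np.int64(96), np.int64(254)) [0.477 0.354 0.034] (np.int64(102), np.int64(254)) [0.477 0.341 0.033] (np.int64(108), np.int64(254)) [0.477 0.327 0.035] (np.int64(96), np.int64(260)) [0.464 0.349 0.043] (np.int64(102), np.int64(260)) [0.464 0.34  0.034] (np.int64(108), np.int64(260)) [0.463 0.323 0.043]
```

View pics/t1.png

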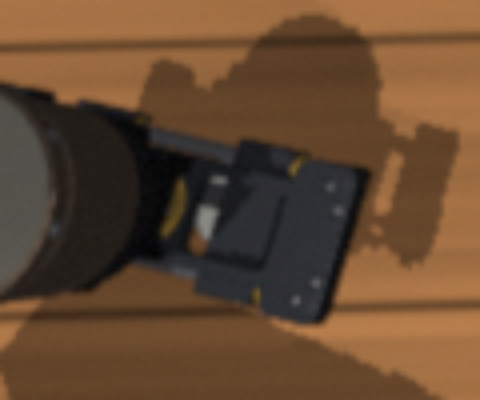

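The top view is blocked by the gripper body. Depth will show where the fingers are relative to the collar.

```bash
python3 - <<'E'
from h import *
p,d=capture("scene");c=camera_params("scene");K,R,t=[np.array(c[k]) for k in("intrinsics","R","t")]
vv,uu=np.mgrid[104:146:2,306:342:3]
print("cols",list(range(306,342,3)))
for v in range(104,146,3):
    print(v,' '.join("%3d,%3d,%3d|"%tuple(np.round(1000*(R.T@(np.linalg.inv(K)@[u,v,1]*d[v,u]-t)))) for u in range(309,342,3)))
delta(.4765,.335,.18)
E
```

```text
cols [306, 309, 312, 315, 318, 321, 324, 327, 330, 333, 336, 339]
104 485,257,158| 487,267,155| 486,279,150| 487,290,147| 491,298,146| 493,307,144| 493,320,139| 349,482,  0| 476,363,114| 488,362,121| 507,355,134|
107 491,253,153| 478,276,137| 484,282,138| 492,287,140| 497,294,141| 350,454, -2| 359,460,  1| 504,323,134| 506,333,132| 510,340,131| 512,351,128|
110 336,398, -1| 478,278,126| 494,274,136| 498,282,136| 503,290,136| 500,304,129| 501,315,125| 377,459,  0| 480,363, 95| 494,361,103| 397,480,  3|
113 489,258,129| 492,266,128| 498,273,129| 500,282,127| 503,291,125| 383,426,  3| 386,437,  1| 474,359, 82| 490,354, 93| 492,366, 90| 407,473, -1|
116 367,373,  2| 372,382,  2| 475,297, 95| 479,305, 95| 389,407,  2| 391,419, -1| 398,427,  0| 476,358, 72| 491,355, 83| 494,365, 80| 424,456,  4|
119 379,364,  1| 381,375, -3| 476,297, 85| 478,307, 83| 402,396,  2| 407,405,  1| 410,416, -1| 478,359, 62| 490,358, 70| 427,441, -1| 431,452, -3|
122 394,351,  2| 399,360,  2| 473,302, 70| 478,309, 70| 450,350, 38| 463,350, 45| 467,360, 43| 482,357, 54| 493,358, 60| 443,426,  2| 445,438, -1|
125 4
[... 501 characters left out ...]
32| 501,319, 36| 505,328, 35| 501,346, 24| 484,378,  0| 491,383,  2| 495,394,  0|
137 454,303,  0| 461,309,  2| 477,307, 14| 488,308, 20| 496,313, 23| 503,320, 25| 503,332, 20| 501,348, 11| 498,365,  3| 503,373,  2| 508,382,  1|
140 466,293,  0| 473,300,  2| 475,311, -1| 482,317,  0| 496,316, 10| 502,323, 11| 499,339,  2| 502,349,  0| 507,358, -1| 512,366, -1| 518,373,  0|
143 479,283,  1| 480,294, -3| 489,298,  2| 493,308,  0| 499,315,  0| 505,322,  1| 511,329,  2| 513,340, -1| 520,345,  2| 524,355,  0| 533,359,  4|
t 2.8 tcp [0.4766 0.336  0.0128] yaw -14.71 tilt [ 0. -0.] J [ 51.1  28.6 -17.9   0.  -43.5  24.2] F [-0.1  1.4  0.5] M [ 0.07 -0.04 -0.04] w 45.1 need cm [  0.02   0.1  -16.72]
```

Emit:
{"method": "drive_tool", "body": {
  "rows": [
    {"tx": 0, "ty": 0, "tz": 0, "ax": 0, "ay": 0, "az": 0, "claw": 3},
    {"tx": 0, "ty": 0, "tz": 0, "ax": 0, "ay": 0, "az": 0, "claw": 3},
    {"tx": 0, "ty": 0, "tz": 0, "ax": 0, "ay": 0, "az": 0, "claw": 3},
    {"tx": 0, "ty": 0, "tz": 0, "ax": 0, "ay": 0, "az": 0, "claw": 3},
    {"tx": 0, "ty": 0, "tz": 0, "ax": 0, "ay": 0, "az": 0, "claw": 3},
    {"tx": 0, "ty": 0, "tz": 0, "ax": 0, "ay": 0, "az": 0, "claw": 3}
  ]
}}

```text
time_s: 3.3
tcp_pos: [0.4765, 0.336, 0.0129]
ee_rot: [[0.967, -0.254, -0.0], [-0.254, -0.967, -0.0], [-0.0, 0.0, -1.0]]
wrist_force: [0.8, 0.5, -0.1]
gripper_width: 0.348
gripper_force: 0.0
```

```bash
python3 - <<'E'
from h import *
s=sense();delta(.4765,.335,.18,s);print(s["gripper_force"])
p,d=capture("scene");c=camera_params("scene");K,R,t=[np.array(c[k]) for k in("intrinsics","R","t")]
for v in (119,122,128,134,137):
    print(v,' '.join("%3d,%3d,%3d|"%tuple(np.round(1000*(R.T@(np.linalg.inv(K)@[u,v,1]*d[v,u]-t)))) for u in range(309,342,3)))
E
```

```text
t 3.3 tcp [0.4765 0.336  0.0129] yaw -14.71 tilt [-0. -0.] J [ 51.1  28.6 -17.9  -0.  -43.5  24.2] F [ 0.8  0.5 -0.1] M [-0.01  0.06  0.01] w 30.3 need cm [  0.02   0.09 -16.71]
0.0
119 377,365, -1| 382,374, -2| 390,380,  1| 479,307, 83| 481,317, 80| 407,405,  2| 474,350, 63| 487,349, 72| 493,356, 72| 425,443, -3| 436,446,  3|
122 392,353,  1| 396,363, -1| 459,315, 57| 478,309, 71| 453,347, 40| 464,349, 46| 473,353, 50| 489,349, 61| 434,422, -1| 444,426,  3| 448,435,  2|
128 418,332,  1| 425,339,  2| 465,313, 38| 480,311, 49| 483,320, 47| 475,342, 33| 490,339, 43| 497,345, 45| 461,398,  1| 467,405,  2| 470,417, -2|
134 443,312,  1| 447,321,  0| 472,310, 21| 485,310, 29| 492,315, 32| 501,320, 35| 505,328, 34| 502,345, 25| 485,376,  1| 491,383,  2| 498,390,  4|
137 455,302,  1| 459,311,  0| 477,307, 13| 487,310, 18| 496,314, 23| 500,322, 22| 503,333, 19| 503,346, 13| 497,366,  1| 502,374,  1| 509,381,  2|
```

The depth shows the finger tips ending near z≈0.045, above the collar, though the reported TCP z is 0.013. So the reported height looks off from what the cameras see. I'll raise, open and measure the real tip positions in clear air.

Emit:
{"method": "drive_tool", "body": {
  "rows": [
    {"tx": 0, "ty": 0, "tz": -3, "ax": 0, "ay": 0, "az": 0, "claw": 4},
    {"tx": 0, "ty": 0, "tz": -3, "ax": 0, "ay": 0, "az": 0, "claw": 4},
    {"tx": 0, "ty": 0, "tz": -2, "ax": 0, "ay": 0, "az": 0, "claw": 4},
    {"tx": 0, "ty": 0, "tz": 0, "ax": 0, "ay": 0, "az": 0, "claw": 4},
    {"tx": 0, "ty": 0, "tz": 0, "ax": 0, "ay": 0, "az": 0, "claw": 4}
  ]
}}

```text
time_s: 3.77
tcp_pos: [0.477, 0.3366, 0.0942]
ee_rot: [[0.967, -0.254, 0.002], [-0.254, -0.967, 0.003], [0.001, -0.003, -1.0]]
wrist_force: [-0.5, -0.5, -0.9]
gripper_width: 0.455
gripper_force: 0.0
```

```bash
cat >> h.py <<'E'
def cloud(n):
    p,d=capture(n);c=camera_params(n);K,R,t=[np.array(c[k]) for k in("intrinsics","R","t")]
    v,u=np.mgrid[:384,:512];P=np.stack([u,v,np.ones_like(u)],-1)@np.linalg.inv(K).T*d[...,None]
    return p,(P-t)@R
E
python3 - <<'E'
from h import *
s=sense();delta(.4765,.335,.18,s)
x,y,z=s["tcp_pos"];R=np.array(s["ee_rot"])
p,P=cloud("scene")
Q=(P-s["tcp_pos"])@R   # tool axes
m=(np.abs(Q[...,0])<.05)&(np.abs(Q[...,1])<.07)&(P[...,2]>.055)
for zb in np.arange(.055,.17,.008):
    k=m&(P[...,2]>=zb)&(P[...,2]<zb+.008);q=Q[k]
    if len(q):print("%.3f"%zb,len(q),"toolx %.3f..%.3f"%(q[:,0].min(),q[:,0].max()),"tooly",np.unique((q[:,1]*1000).round(-1)))
cv2.imwrite("pics/s2.png",cv2.resize(p[70:170,250:400,::-1],None,fx=5,fy=5,interpolation=2))
E
```

```text
t 3.7667 tcp [0.477  0.3366 0.0942] yaw -14.72 tilt [0.0019 0.0026] J [ 51.1  22.9 -13.2  -0.  -53.7  24.2] F [-0.5 -0.5 -0.9] M [-0.05  0.04 -0.03] w 39.6 need cm [ 0.01  0.14 -8.58]
0.119 5 toolx -0.006..0.008 tooly [-30. -20.  20.]
0.127 25 toolx -0.011..0.012 tooly [-30. -20.  20.  30.]
0.135 32 toolx -0.014..0.014 tooly [-30. -20.  20.  30.]
0.143 26 toolx -0.008..0.013 tooly [-30. -20.  20.  30.]
0.151 31 toolx -0.012..0.014 tooly [-30. -20.  20.  30.]
0.159 34 toolx -0.008..0.013 tooly [-30. -20.  20.  30.  40.]
0.167 35 toolx -0.010..0.011 tooly [-30. -20.  20.  30.  40.]
```

View pics/s2.png

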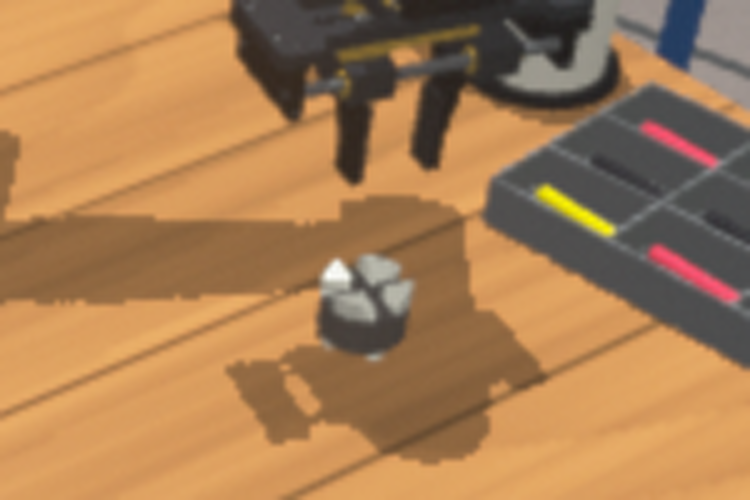

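The picture shows the finger tips at crop (350,180) and (428,165), and the collar untouched at (365,305). The tips are really at z≈0.123 while the state says 0.094, so true height ≈ reported + 0.029, and x, y agree. From here I trust the cameras for height.

Emit:
{"method": "drive_tool", "body": {
  "rows": [
    {"tx": 0, "ty": 0.1, "tz": 0, "ax": 0, "ay": 0, "az": 0, "claw": 8.7},
    {"tx": 0, "ty": 0, "tz": 0, "ax": 0, "ay": 0, "az": 0, "claw": 8.7},
    {"tx": 0, "ty": 0, "tz": 0, "ax": 0, "ay": 0, "az": 0, "claw": 8.7},
    {"tx": 0, "ty": 0, "tz": 0, "ax": 0, "ay": 0, "az": 0, "claw": 8.7},
    {"tx": 0, "ty": 0, "tz": 2.5, "ax": 0, "ay": 0, "az": 0, "claw": 8.7},
    {"tx": 0, "ty": 0, "tz": 2.5, "ax": 0, "ay": 0, "az": 0, "claw": 8.7},
    {"tx": 0, "ty": 0, "tz": 2.0, "ax": 0, "ay": 0, "az": 0, "claw": 8.7},
    {"tx": 0, "ty": 0, "tz": 1.5, "ax": 0, "ay": 0, "az": 0, "claw": 8.7},
    {"tx": 0, "ty": 0, "tz": 0, "ax": 0, "ay": 0, "az": 0, "claw": 8.7},
    {"tx": 0, "ty": 0, "tz": 0, "ax": 0, "ay": 0, "az": 0, "claw": 8.7}
  ]
}}

```text
time_s: 4.65
tcp_pos: [0.476, 0.3346, 0.0071]
ee_rot: [[0.967, -0.254, -0.001], [-0.254, -0.967, -0.002], [-0.001, 0.002, -1.0]]
wrist_force: [-0.3, 0.1, 1.6]
gripper_width: 0.989
gripper_force: 0.0
```

```bash
python3 - <<'E'
from h import *
s=sense();delta(.4765,.335,-.015,s)
R=np.array(s["ee_rot"])
p,P=cloud("scene")
Q=(P-s["tcp_pos"])@R
for sg in(-1,1):
  m=(np.abs(Q[...,0])<.02)&(Q[...,1]*sg>.035)&(Q[...,1]*sg<.065)&(P[...,2]>.012)
  print(sg,np.sort(P[m][:,2])[:10].round(3))
E
```

```text
t 4.65 tcp [0.476  0.3346 0.0071] yaw -14.70 tilt [-0.0012 -0.0019] J [ 51.   29.  -18.2   0.  -42.9  24.2] F [-0.3  0.1  1.6] M [-0.01 -0.05  0.01] w 86.1 need cm [ 0.04 -0.06  2.21]
-1 [0.038 0.041 0.041 0.041 0.041 0.042 0.043 0.043 0.044 0.044]
1 [0.039 0.042 0.042 0.042 0.043 0.045 0.046 0.047 0.047 0.047]
```

Emit:
{"method": "drive_tool", "body": {
  "rows": [
    {"tx": 0, "ty": 0, "tz": 1.2, "ax": 0, "ay": 0, "az": 0, "claw": 8.7},
    {"tx": 0, "ty": 0, "tz": 0.7, "ax": 0, "ay": 0, "az": 0, "claw": 8.7},
    {"tx": 0, "ty": 0, "tz": 0.5, "ax": 0, "ay": 0, "az": 0, "claw": 8.0},
    {"tx": 0, "ty": 0, "tz": 0, "ax": 0, "ay": 0, "az": 0, "claw": 7.0},
    {"tx": 0, "ty": 0, "tz": 0, "ax": 0, "ay": 0, "az": 0, "claw": 6.2},
    {"tx": 0, "ty": 0, "tz": 0, "ax": 0, "ay": 0, "az": 0, "claw": 5.8},
    {"tx": 0, "ty": 0, "tz": 0, "ax": 0, "ay": 0, "az": 0, "claw": 5.0},
    {"tx": 0, "ty": 0, "tz": 0, "ax": 0, "ay": 0, "az": 0, "claw": 4.5},
    {"tx": 0, "ty": 0, "tz": 0, "ax": 0, "ay": 0, "az": 0, "claw": 4.5},
    {"tx": 0, "ty": 0, "tz": 0, "ax": 0, "ay": 0, "az": 0, "claw": 4.5}
  ]
}}

```text
time_s: 5.53
tcp_pos: [0.4766, 0.3354, -0.0156]
ee_rot: [[0.967, -0.254, 0.001], [-0.254, -0.967, 0.001], [0.001, -0.001, -1.0]]
wrist_force: [-0.5, -0.0, 1.3]
gripper_width: 0.629
gripper_force: 30.0
```

Emit:
{"method": "drive_tool", "body": {
  "rows": [
    {"tx": 0, "ty": 0, "tz": -2, "ax": 0, "ay": 0, "az": 0, "claw": 4.5},
    {"tx": 0, "ty": 0, "tz": -3, "ax": 0, "ay": 0, "az": 0, "claw": 4.5},
    {"tx": 0, "ty": 0, "tz": -3, "ax": 0, "ay": 0, "az": 0.11, "claw": 4.5},
    {"tx": 0, "ty": 0, "tz": -3, "ax": 0, "ay": 0, "az": 0.11, "claw": 4.5},
    {"tx": 0, "ty": 0, "tz": -2, "ax": 0, "ay": 0, "az": 0.11, "claw": 4.5},
    {"tx": 0, "ty": 0, "tz": 0, "ax": 0, "ay": 0, "az": 0.11, "claw": 4.5},
    {"tx": 0, "ty": 0, "tz": 0, "ax": 0, "ay": 0, "az": 0.11, "claw": 4.5},
    {"tx": 0, "ty": 0, "tz": 0, "ax": 0, "ay": 0, "az": 0.11, "claw": 4.5},
    {"tx": 0, "ty": 0, "tz": 0, "ax": 0, "ay": 0, "az": 0.11, "claw": 4.5},
    {"tx": 0, "ty": 0, "tz": 0, "ax": 0, "ay": 0, "az": 0, "claw": 4.5}
  ]
}}

```text
time_s: 6.37
tcp_pos: [0.4756, 0.3344, 0.1132]
ee_rot: [[0.516, -0.857, -0.001], [-0.857, -0.516, -0.001], [0.0, 0.002, -1.0]]
wrist_force: [-0.1, -0.2, -1.2]
gripper_width: 0.634
gripper_force: 30.0
```

Emit:
{"method": "drive_tool", "body": {
  "rows": [
    {"tx": 2, "ty": 0.75, "tz": 0, "ax": 0, "ay": 0, "az": 0, "claw": 4.5},
    {"tx": 3.4, "ty": 1.3, "tz": 0, "ax": 0, "ay": 0, "az": 0, "claw": 4.5},
    {"tx": 3.4, "ty": 1.3, "tz": 0, "ax": 0, "ay": 0, "az": 0, "claw": 4.5},
    {"tx": 3.4, "ty": 1.3, "tz": 0, "ax": 0, "ay": 0, "az": 0, "claw": 4.5},
    {"tx": 3.4, "ty": 1.3, "tz": 0, "ax": 0, "ay": 0, "az": 0, "claw": 4.5},
    {"tx": 3.4, "ty": 1.3, "tz": 0, "ax": 0, "ay": 0, "az": 0, "claw": 4.5},
    {"tx": 3.4, "ty": 1.3, "tz": 0, "ax": 0, "ay": 0, "az": 0, "claw": 4.5},
    {"tx": 3.4, "ty": 1.3, "tz": 0, "ax": 0, "ay": 0, "az": 0, "claw": 4.5},
    {"tx": 3.4, "ty": 1.3, "tz": 0, "ax": 0, "ay": 0, "az": 0, "claw": 4.5},
    {"tx": 3.4, "ty": 1.3, "tz": 0, "ax": 0, "ay": 0, "az": 0, "claw": 4.5}
  ]
}}

```text
time_s: 7.2
tcp_pos: [0.538, -0.0101, 0.1136]
ee_rot: [[0.52, -0.854, -0.001], [-0.854, -0.52, 0.0], [-0.0, 0.001, -1.0]]
wrist_force: [1.1, 0.5, -2.7]
gripper_width: 0.636
gripper_force: 30.0
```

```bash
python3 - <<'E'
from h import *
delta(.5478,-.0465)
p,P=cloud("scene");cv2.imwrite("pics/s3.png",cv2.resize(p[110:230,170:320,::-1],None,fx=5,fy=5,interpolation=2))
np.save("P3.npy",P)
E
```

```text
t 7.2 tcp [ 0.538  -0.0101  0.1136] yaw -58.64 tilt [-0.0008  0.0001] J [ 16.2  17.7 -18.1  -0.  -54.2  15.2] F [ 1.1  0.5 -2.7] M [ 0.1  -0.12 -0.03] w 55.3 need cm [ 3.61  1.06 -0.  ]
```

View pics/s3.png

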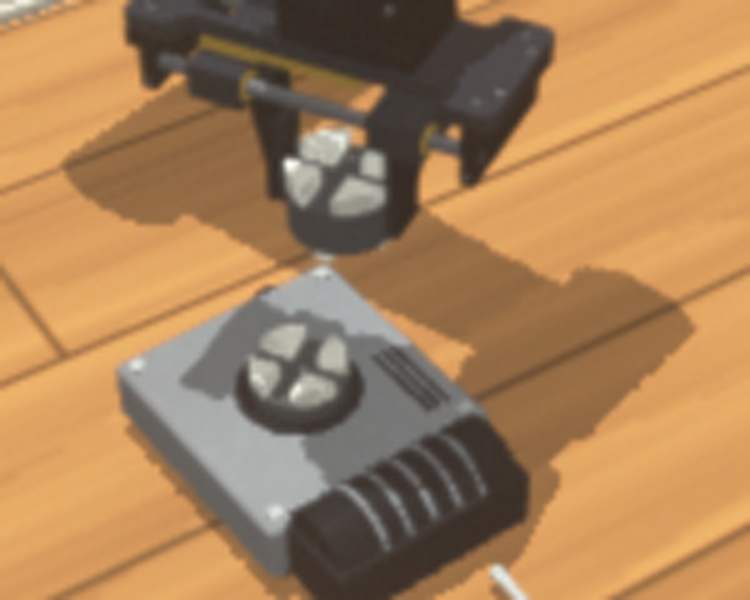

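The collar is held level (top at crop (335,170)) and the plate is in clear view at (298,365) with a similar cross angle. I'll measure both angles and the collar's offset in the grip from this view.

```bash
cat >> h.py <<'E'
def teeth(n,img,x,y,z,rad,thr,ite=4):
    N=400;h=.05;s=N/(2*h)
    for i in range(ite):
        a=rect(n,img,x,y,z,h,N);m=a.min(2);yy,xx=np.mgrid[:N,:N];X=x+h-(yy+.5)/s;Y=y+h-(xx+.5)/s
        w=(m>thr)&(np.hypot(X-x,Y-y)<rad);k,l,st,ce=cv2.connectedComponentsWithStats(w.astype(np.uint8))
        ids=[j for j in range(1,k) if st[j,4]>500]; C=np.array([(x+h-(ce[j][1]+.5)/s,y+h-(ce[j][0]+.5)/s) for j in ids])
        if len(C)==0:return None,a
        x,y=C.mean(0)
    th=np.degrees(np.arctan2(C[:,1]-y,C[:,0]-x))
    ph=np.degrees(np.angle(np.exp(4j*np.radians(th)).sum()))/4
    return (len(C),[st[j,4] for j in ids],round(x,4),round(y,4),"teeth",th.round(1),"mean",round(ph,1),"notch",round((ph+45+45)%90-45,1)),a
E
python3 - <<'E'
from h import *
p,_=capture("scene");im=p[:,:,::-1].copy();im0=cv2.imread("pics/scene0.png")
for th in (140,160):
    r,a=teeth("scene",im0,.548,-.0465,.067,.027,th);print("plate",r)
    r,c=teeth("scene",im,.548,-.0465,.067,.027,th-20);print("plate now",r)
    for z in(.173,): r,b=teeth("scene",im,.538,-.0101,z,.031,th-20);print("held",r)
    r,e=teeth("scene",im0,.4765,.335,.044,.031,th);print("collar0",r)
cv2.imwrite("pics/r3.png",np.hstack([a,b]))
delta(.5478,-.0465)
E
```

```text
plate (2, [np.int32(5813), np.int32(14701)], np.float64(0.557), np.float64(-0.0501), 'teeth', array([ -5., 175.]), 'mean', np.float64(-5.0), 'notch', np.float64(40.0))
plate now (4, [np.int32(5373), np.int32(5380), np.int32(5487), np.int32(6275)], np.float64(0.551), np.float64(-0.0487), 'teeth', array([  -9.3,   77.3, -103.7,  171.8]), 'mean', np.float64(-11.0), 'notch', np.float64(34.0))
held (3, [np.int32(8355), np.int32(2902), np.int32(13885)], np.float64(0.5464), np.float64(-0.0179), 'teeth', array([ -16.9,   89.8, -148.8]), 'mean', np.float64(-2.0), 'notch', np.float64(43.0))
collar0 (3, [np.int32(7778), np.int32(13584), np.int32(9297)], np.float64(0.4788), np.float64(0.3379), 'teeth', array([  18.8, -105.5,  130.9]), 'mean', np.float64(30.8), 'notch', np.float64(-14.2))
plate (3, [np.int32(4249), np.int32(10651), np.int32(4651)], np.float64(0.5513), np.float64(-0.051), 'teeth', array([  -0.7,  120.4, -115.5]), 'mean', np.float64(-8.4), 'notch', np.float64(36.6))
plate now (4, [np.int32(4597), np.int32(4332), np.int32(4310), np.int32(5295)], np.float64(0.5511), np.float64(-0.0487), 'teeth', array([  -9.8,   78.3, -102.7,  171.2]), 'mean', np.float64(-10.7), 'notch', np.float64(34.3))
held (4, [np.int32(5713), np.int32(2168), np.int32(6325), np.int32(7541)], np.float64(0.5409), np.float64(-0.0193), 'teeth', array([  -6.4,   71.3, -105.5,  166.8]), 'mean', np.float64(-13.5), 'notch', np.float64(31.5))
collar0 (4, [np.int32(6275), np.int32(5421), np.int32(7014), np.int32(5269)], np.float64(0.4772), np.float64(0.3341), 'teeth', array([  28.1,  -59.2,  118.6, -152.6]), 'mean', np.float64(28.7), 'notch', np.float64(-16.3))
t 7.3 tcp [ 0.5381 -0.0127  0.1133] yaw -59.01 tilt [-0.0015 -0.0008] J [ 15.9  17.8 -18.1   0.  -54.2  15. ] F [-0.5 -0.4 -1.6] M [ 0.08  0.05 -0.05] w 55.1 need cm [3.4  0.91 0.  ]
```

View pics/r3.png

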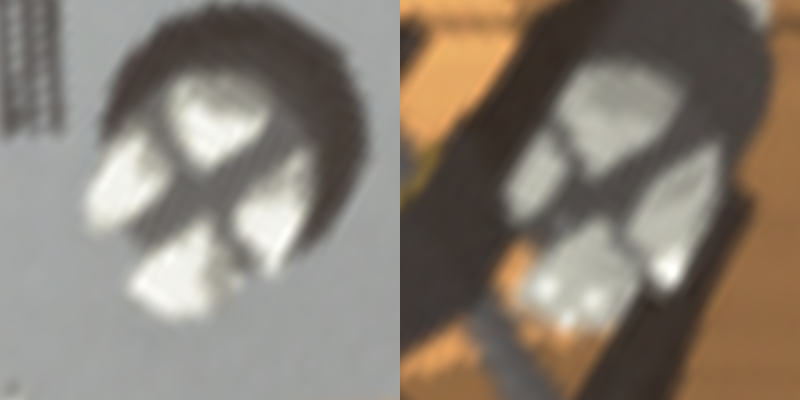

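Plate and held collar notch angles agree within about 2° (34.0° and 31.5–34°, with the top view giving 31.4°). I'll go over the plate and come down to just above the teeth.

Emit:
{"method": "drive_tool", "body": {
  "rows": [
    {"tx": 1.7, "ty": 0.45, "tz": 0, "ax": 0, "ay": 0, "az": 0, "claw": 4.5},
    {"tx": 1.7, "ty": 0.46, "tz": 0, "ax": 0, "ay": 0, "az": 0, "claw": 4.5},
    {"tx": 0, "ty": 0, "tz": 2, "ax": 0, "ay": 0, "az": 0, "claw": 4.5},
    {"tx": 0, "ty": 0, "tz": 2, "ax": 0, "ay": 0, "az": 0, "claw": 4.5},
    {"tx": 0, "ty": 0, "tz": 1, "ax": 0, "ay": 0, "az": 0, "claw": 4.5},
    {"tx": 0, "ty": 0, "tz": 0, "ax": 0, "ay": 0, "az": 0, "claw": 4.5},
    {"tx": 0, "ty": 0, "tz": 0, "ax": 0, "ay": 0, "az": 0, "claw": 4.5}
  ]
}}

```text
time_s: 7.88
tcp_pos: [0.5481, -0.0419, 0.0636]
ee_rot: [[0.519, -0.855, -0.001], [-0.855, -0.519, -0.001], [-0.0, 0.001, -1.0]]
wrist_force: [-0.9, -0.1, -1.6]
gripper_width: 0.638
gripper_force: 30.0
```

```bash
python3 - <<'E'
from h import *
delta(.5478,-.0465,.052)
E
```

```text
t 7.8833 tcp [ 0.5481 -0.0419  0.0636] yaw -58.72 tilt [-0.0012 -0.0006] J [ 12.5  22.1 -19.9   0.  -48.1  18.7] F [-0.9 -0.1 -1.6] M [ 0.08 -0.06  0.03] w 55.5 need cm [0.37 0.26 1.16]
```

Emit:
{"method": "drive_tool", "body": {
  "rows": [
    {"tx": 0.37, "ty": 0.26, "tz": 0, "ax": 0, "ay": 0, "az": 0, "claw": 4.5},
    {"tx": 0, "ty": 0, "tz": 0, "ax": 0, "ay": 0, "az": 0, "claw": 4.5},
    {"tx": 0, "ty": 0, "tz": 0.4, "ax": 0, "ay": 0, "az": 0, "claw": 4.5},
    {"tx": 0, "ty": 0, "tz": 0.4, "ax": 0, "ay": 0, "az": 0, "claw": 4.5},
    {"tx": 0, "ty": 0, "tz": 0.4, "ax": 0, "ay": 0, "az": 0, "claw": 4.5},
    {"tx": 0, "ty": 0, "tz": 0.3, "ax": 0, "ay": 0, "az": 0, "claw": 4.5},
    {"tx": 0, "ty": 0, "tz": 0, "ax": 0, "ay": 0, "az": 0, "claw": 4.5}
  ]
}}

```text
time_s: 8.47
tcp_pos: [0.5473, -0.0467, 0.0479]
ee_rot: [[0.517, -0.856, -0.002], [-0.856, -0.517, -0.0], [-0.001, 0.002, -1.0]]
wrist_force: [-0.4, 1.0, -1.9]
gripper_width: 0.638
gripper_force: 30.0
```

```bash
python3 - <<'E'
from h import *
delta(.5478,-.0465,.043)
E
```

```text
t 8.4667 tcp [ 0.5473 -0.0467  0.0479] yaw -58.84 tilt [-0.0018 -0.0002] J [ 12.   23.3 -20.8  -0.  -46.   19.1] F [-0.4  1.  -1.9] M [ 0.05  0.1  -0.02] w 55.5 need cm [ 0.01 -0.06  0.49]
```

Below the tooth level with no contact force, so the lugs seem to be entering. I'll continue gently.

Emit:
{"method": "drive_tool", "body": {
  "rows": [
    {"tx": 0, "ty": 0, "tz": 0.2, "ax": 0, "ay": 0, "az": 0, "claw": 4.5},
    {"tx": 0, "ty": 0, "tz": 0.2, "ax": 0, "ay": 0, "az": 0, "claw": 4.5},
    {"tx": 0, "ty": 0, "tz": 0.1, "ax": 0, "ay": 0, "az": 0, "claw": 4.5},
    {"tx": 0, "ty": 0, "tz": 0, "ax": 0, "ay": 0, "az": 0, "claw": 4.5}
  ]
}}

```text
time_s: 8.8
tcp_pos: [0.5482, -0.0466, 0.0437]
ee_rot: [[0.518, -0.856, 0.0], [-0.856, -0.518, 0.0], [0.0, -0.0, -1.0]]
wrist_force: [0.2, 0.4, -1.8]
gripper_width: 0.635
gripper_force: 30.0
```

```bash
python3 - <<'E'
from h import *
delta(.5478,-.0465,.043)
E
```

```text
t 8.8 tcp [ 0.5482 -0.0466  0.0437] yaw -58.82 tilt [0.0003 0.    ] J [ 12.   23.6 -21.    0.  -45.3  19.1] F [ 0.2  0.4 -1.8] M [ 0.08 -0.1  -0.02] w 55.2 need cm [-0.03  0.03  0.07]
```

Emit:
{"method": "drive_tool", "body": {
  "rows": [
    {"tx": 0, "ty": 0, "tz": 0.1, "ax": 0, "ay": 0, "az": 0, "claw": 4.5},
    {"tx": 0, "ty": 0, "tz": 0.1, "ax": 0, "ay": 0, "az": 0, "claw": 4.5},
    {"tx": 0, "ty": 0, "tz": 0, "ax": 0, "ay": 0, "az": 0, "claw": 4.5}
  ]
}}

```text
time_s: 9.05
tcp_pos: [0.5483, -0.0466, 0.0433]
ee_rot: [[0.518, -0.855, 0.001], [-0.855, -0.518, -0.0], [0.001, -0.001, -1.0]]
wrist_force: [-3.1, 0.3, 6.4]
gripper_width: 0.638
gripper_force: 30.0
```

```bash
python3 - <<'E'
from h import *
delta(.5478,-.0465,.043)
p,P=cloud("scene")
m=(np.hypot(P[...,0]-.548,P[...,1]+.0465)<.02)&(P[...,2]>.085)&(P[...,2]<.13)
print("top z of collar pts",np.percentile(P[m][:,2],[5,25,50,75,95]).round(4))
E
```

```text
t 9.05 tcp [ 0.5483 -0.0466  0.0433] yaw -58.80 tilt [ 0.0009 -0.0002] J [ 12.   23.6 -21.1   0.  -45.2  19.1] F [-3.1  0.3  6.4] M [ 0.37  0.72 -0.06] w 55.5 need cm [-0.04  0.04  0.03]
top z of collar pts [0.0924 0.0933 0.0945 0.1022 0.1049]
```

The force rises at the home height and the collar top is at about 0.103 with notch floors at 0.093, so it is seated. Release and rise.

Emit:
{"method": "drive_tool", "body": {
  "rows": [
    {"tx": 0, "ty": 0, "tz": -0.1, "ax": 0, "ay": 0, "az": 0, "claw": 5.8},
    {"tx": 0, "ty": 0, "tz": 0, "ax": 0, "ay": 0, "az": 0, "claw": 6.5},
    {"tx": 0, "ty": 0, "tz": 0, "ax": 0, "ay": 0, "az": 0, "claw": 7.5},
    {"tx": 0, "ty": 0, "tz": 0, "ax": 0, "ay": 0, "az": 0, "claw": 8},
    {"tx": 0, "ty": 0, "tz": 0, "ax": 0, "ay": 0, "az": 0, "claw": 8},
    {"tx": 0, "ty": 0, "tz": -2, "ax": 0, "ay": 0, "az": 0, "claw": 8},
    {"tx": 0, "ty": 0, "tz": -3, "ax": 0, "ay": 0, "az": 0, "claw": 8},
    {"tx": 0, "ty": 0, "tz": -3, "ax": 0, "ay": 0, "az": 0, "claw": 8},
    {"tx": 0, "ty": 0, "tz": -2, "ax": 0, "ay": 0, "az": 0, "claw": 8}
  ]
}}

```text
time_s: 9.85
tcp_pos: [0.5491, -0.0468, 0.1456]
ee_rot: [[0.518, -0.855, 0.003], [-0.855, -0.518, -0.0], [0.002, -0.003, -1.0]]
wrist_force: [0.5, -0.2, -0.3]
gripper_width: 0.914
gripper_force: 0.0
```

```bash
python3 - <<'E'
from h import *
delta(.5335,-.334,.11)
p,P=cloud("scene")
m=(np.hypot(P[...,0]-.548,P[...,1]+.0465)<.024)&(P[...,2]>.085)&(P[...,2]<.12)
print("top z",np.percentile(P[m][:,2],[5,25,50,75,95]).round(4))
q=P[m&(P[...,2]>.099)];A=np.c_[q[:,:2]-[.548,-.0465],np.ones(len(q))];print("plane",np.linalg.lstsq(A,q[:,2],rcond=None)[0].round(4))
E
```

```text
t 9.85 tcp [ 0.5491 -0.0468  0.1456] yaw -58.80 tilt [ 0.0032 -0.0002] J [ 12.   17.  -14.1   0.1 -58.8  19.1] F [ 0.5 -0.2 -0.3] M [ 0.1  -0.05  0.03] w 79.5 need cm [23.75 16.22  3.56]
top z [0.092  0.0937 0.0973 0.1027 0.105 ]
plane [ 1.000e-04 -7.800e-03  1.031e-01]
```

Collar top is flat at 0.103. Next the spool: grip its lip with real tip height ≈0.033 (reported ≈0.002).

Emit:
{"method": "drive_tool", "body": {
  "rows": [
    {"tx": 1.75, "ty": 1.22, "tz": 0, "ax": 0, "ay": 0, "az": 0, "claw": 8.7},
    {"tx": 2.9, "ty": 2.0, "tz": 0, "ax": 0, "ay": 0, "az": 0, "claw": 8.7},
    {"tx": 2.9, "ty": 2.0, "tz": 0, "ax": 0, "ay": 0, "az": 0, "claw": 8.7},
    {"tx": 2.9, "ty": 2.0, "tz": 0, "ax": 0, "ay": 0, "az": 0, "claw": 8.7},
    {"tx": 2.9, "ty": 2.0, "tz": 0, "ax": 0, "ay": 0, "az": 0, "claw": 8.7},
    {"tx": 2.9, "ty": 2.0, "tz": 1, "ax": 0, "ay": 0, "az": 0, "claw": 8.7},
    {"tx": 2.9, "ty": 2.0, "tz": 1, "ax": 0, "ay": 0, "az": 0, "claw": 8.7},
    {"tx": 2.9, "ty": 2.0, "tz": 1, "ax": 0, "ay": 0, "az": 0, "claw": 8.7},
    {"tx": 1.7, "ty": 1.0, "tz": 0.5, "ax": 0, "ay": 0, "az": 0, "claw": 8.7},
    {"tx": 0, "ty": 0, "tz": 0, "ax": 0, "ay": 0, "az": 0, "claw": 8.7}
  ]
}}

```text
time_s: 10.73
tcp_pos: [0.5304, -0.3372, 0.1052]
ee_rot: [[0.513, -0.858, -0.003], [-0.858, -0.513, 0.001], [-0.003, 0.003, -1.0]]
wrist_force: [0.1, 0.4, 0.6]
gripper_width: 1.002
gripper_force: 0.0
```

```bash
python3 - <<'E'
from h import *
delta(.5335,-.334,.002)
E
```

```text
t 10.7333 tcp [ 0.5304 -0.3372  0.1052] yaw -59.11 tilt [-0.0035  0.0009] J [-17.7  26.4  -5.6   0.  -58.2  48.6] F [0.1 0.4 0.6] M [ 0.04 -0.09  0.01] w 87.2 need cm [-0.09 -0.45 10.32]
```

Emit:
{"method": "drive_tool", "body": {
  "rows": [
    {"tx": -0.09, "ty": -0.4, "tz": 0, "ax": 0, "ay": 0, "az": 0, "claw": 8.7},
    {"tx": 0, "ty": 0, "tz": 2.5, "ax": 0, "ay": 0, "az": 0, "claw": 8.7},
    {"tx": 0, "ty": 0, "tz": 3, "ax": 0, "ay": 0, "az": 0, "claw": 8.7},
    {"tx": 0, "ty": 0, "tz": 2, "ax": 0, "ay": 0, "az": 0, "claw": 8.7},
    {"tx": 0, "ty": 0, "tz": 0, "ax": 0, "ay": 0, "az": 0, "claw": 8.7},
    {"tx": 0, "ty": 0, "tz": 0, "ax": 0, "ay": 0, "az": 0, "claw": 8.7}
  ]
}}

```text
time_s: 11.23
tcp_pos: [0.5352, -0.3299, 0.0326]
ee_rot: [[0.519, -0.855, -0.002], [-0.855, -0.519, 0.0], [-0.001, 0.001, -1.0]]
wrist_force: [0.6, 1.1, 0.4]
gripper_width: 0.999
gripper_force: 0.0
```

```bash
python3 - <<'E'
from h import *
s=sense();delta(.5335,-.334,.002,s)
R=np.array(s["ee_rot"]);p,P=cloud("scene");Q=(P-s["tcp_pos"])@R
for sg in(-1,1):
  m=(np.abs(Q[...,0])<.02)&(Q[...,1]*sg>.038)&(Q[...,1]*sg<.065)&(P[...,2]>.012)
  print(sg,np.sort(P[m][:,2])[:8].round(3))
E
```

```text
t 11.2333 tcp [ 0.5352 -0.3299  0.0326] yaw -58.72 tilt [-0.0017  0.0002] J [-16.9  30.8 -10.    0.  -49.3  48.2] F [0.6 1.1 0.4] M [ 0.04 -0.09  0.05] w 86.9 need cm [0.27 0.35 3.06]
-1 [0.065 0.066 0.066 0.066 0.067 0.067 0.068 0.068]
1 [0.064 0.065 0.065 0.065 0.066 0.067 0.067 0.068]
```

Emit:
{"method": "drive_tool", "body": {
  "rows": [
    {"tx": 0.26, "ty": 0.34, "tz": 0, "ax": 0, "ay": 0, "az": 0, "claw": 8.7},
    {"tx": 0, "ty": 0, "tz": 1.5, "ax": 0, "ay": 0, "az": 0, "claw": 8.7},
    {"tx": 0, "ty": 0, "tz": 1.5, "ax": 0, "ay": 0, "az": 0, "claw": 8.0},
    {"tx": 0, "ty": 0, "tz": 0, "ax": 0, "ay": 0, "az": 0, "claw": 6.5},
    {"tx": 0, "ty": 0, "tz": 0, "ax": 0, "ay": 0, "az": 0, "claw": 5.6},
    {"tx": 0, "ty": 0, "tz": 0, "ax": 0, "ay": 0, "az": 0, "claw": 5.1},
    {"tx": 0, "ty": 0, "tz": 0, "ax": 0, "ay": 0, "az": 0, "claw": 4.3},
    {"tx": 0, "ty": 0, "tz": 0, "ax": 0, "ay": 0, "az": 0, "claw": 3.8},
    {"tx": 0, "ty": 0, "tz": 0, "ax": 0, "ay": 0, "az": 0, "claw": 3.8},
    {"tx": 0, "ty": 0, "tz": 0, "ax": 0, "ay": 0, "az": 0, "claw": 3.8}
  ]
}}

```text
time_s: 12.12
tcp_pos: [0.5343, -0.3353, 0.0038]
ee_rot: [[0.518, -0.855, 0.002], [-0.855, -0.518, -0.001], [0.002, -0.001, -1.0]]
wrist_force: [0.0, 0.5, 2.5]
gripper_width: 0.542
gripper_force: 30.0
```

```bash
python3 - <<'E'
from h import *
s=sense();delta(.5482,-.0466,.15,s);print(s["gripper_force"])
E
```

```text
t 12.1167 tcp [ 0.5343 -0.3353  0.0038] yaw -58.81 tilt [ 0.0018 -0.0008] J [-17.4  32.8 -11.2   0.  -45.8  48.6] F [0.  0.5 2.5] M [ 0.16 -0.08 -0.  ] w 47.2 need cm [-23.95 -16.16 -14.64]
29.99679559841752
```

Emit:
{"method": "drive_tool", "body": {
  "rows": [
    {"tx": 0, "ty": 0, "tz": -1.5, "ax": 0, "ay": 0, "az": 0, "claw": 3.8},
    {"tx": 0, "ty": 0, "tz": -3, "ax": 0, "ay": 0, "az": 0, "claw": 3.8},
    {"tx": 0, "ty": 0, "tz": -3.5, "ax": 0, "ay": 0, "az": 0, "claw": 3.8},
    {"tx": 0, "ty": 0, "tz": -3.5, "ax": 0, "ay": 0, "az": 0.057, "claw": 3.8},
    {"tx": 0, "ty": 0, "tz": -3, "ax": 0, "ay": 0, "az": 0.057, "claw": 3.8},
    {"tx": 0, "ty": 0, "tz": -1.2, "ax": 0, "ay": 0, "az": 0.057, "claw": 3.8},
    {"tx": 0, "ty": 0, "tz": 0, "ax": 0, "ay": 0, "az": 0, "claw": 3.8},
    {"tx": -1.5, "ty": -0.7, "tz": 0, "ax": 0, "ay": 0, "az": 0, "claw": 3.8},
    {"tx": -2.5, "ty": -1.1, "tz": 0, "ax": 0, "ay": 0, "az": 0, "claw": 3.8},
    {"tx": -2.5, "ty": -1.1, "tz": 0, "ax": 0, "ay": 0, "az": 0, "claw": 3.8}
  ]
}}

```text
time_s: 12.95
tcp_pos: [0.5353, -0.2631, 0.1574]
ee_rot: [[0.364, -0.931, -0.004], [-0.931, -0.364, 0.002], [-0.003, 0.003, -1.0]]
wrist_force: [0.8, 0.8, -1.8]
gripper_width: 0.543
gripper_force: 30.0
```

Emit:
{"method": "drive_tool", "body": {
  "rows": [
    {"tx": -3, "ty": -1.4, "tz": 0, "ax": 0, "ay": 0, "az": 0, "claw": 3.8},
    {"tx": -3, "ty": -1.4, "tz": 0, "ax": 0, "ay": 0, "az": 0, "claw": 3.8},
    {"tx": -3, "ty": -1.4, "tz": 0, "ax": 0, "ay": 0, "az": 0, "claw": 3.8},
    {"tx": -2, "ty": -0.9, "tz": 0, "ax": 0, "ay": 0, "az": 0, "claw": 3.8},
    {"tx": -1, "ty": -0.5, "tz": 0, "ax": 0, "ay": 0, "az": 0, "claw": 3.8},
    {"tx": 0, "ty": 0, "tz": 0, "ax": 0, "ay": 0, "az": 0, "claw": 3.8},
    {"tx": 0, "ty": 0, "tz": 0, "ax": 0, "ay": 0, "az": 0, "claw": 3.8}
  ]
}}

```text
time_s: 13.53
tcp_pos: [0.5446, -0.1315, 0.1587]
ee_rot: [[0.366, -0.931, -0.002], [-0.931, -0.366, -0.0], [-0.001, 0.002, -1.0]]
wrist_force: [0.0, 0.9, -0.6]
gripper_width: 0.538
gripper_force: 30.0
```

```bash
python3 - <<'E'
from h import *
s=sense();delta(.5482,-.0466,.16,s);x,y,z=s["tcp_pos"]
p,_=capture("scene");im=p[:,:,::-1].copy()
t,_=capture("top");tm=t[:,:,::-1].copy()
for th in(110,130,150):
  print("collar scene",teeth("scene",im,.548,-.0465,.103,.031,th)[0]);print("collar top",teeth("top",tm,.548,-.0465,.103,.031,th)[0])
  print("ribs",find("scene",im,x,y,z-.0038+.058,.026,th))
a=np.hstack([rect("scene",im,.548,-.0465,.103,N=260),rect("top",tm,.548,-.0465,.103,N=260),rect("scene",im,x,y,z+.0542,N=260)])
cv2.imwrite("pics/r5.png",a)
E
```

```text
t 13.5333 tcp [ 0.5446 -0.1315  0.1587] yaw -68.54 tilt [-0.0023 -0.    ] J [  3.   17.3 -11.5  -0.  -61.4  18.5] F [ 0.   0.9 -0.6] M [ 0.04 -0.06 -0.01] w 46.8 need cm [-7.77 -3.44 -0.13]
collar scene (1, [np.int32(40267)], np.float64(0.5474), np.float64(-0.046), 'teeth', array([0.]), 'mean', np.float64(0.0), 'notch', np.float64(-45.0))
collar top (3, [np.int32(5245), np.int32(15866), np.int32(2550)], np.float64(0.5452), np.float64(-0.0377), 'teeth', array([ -26.1,   86.5, -152.9]), 'mean', np.float64(-8.1), 'notch', np.float64(36.9))
ribs circ (0.5408 -0.1388) r 0.0177 cent (0.5405 -0.1385) n 4297 white-phase -24.1 cross 20.9
collar scene (3, [np.int32(8072), np.int32(7663), np.int32(13867)], np.float64(0.5547), np.float64(-0.0469), 'teeth', array([ -23.3,   89.9, -146.4]), 'mean', np.float64(-12.4), 'notch', np.float64(32.6))
collar top (2, [np.int32(3760), np.int32(2065)], np.float64(0.5474), np.float64(-0.0468), 'teeth', array([   1.1, -178.9]), 'mean', np.float64(1.1), 'notch', np.float64(-43.9))
ribs circ (0.5408 -0.1387) r 0.0168 cent (0.5398 -0.1388) n 3179 white-phase -19.0 cross 26.0
collar scene (4, [np.int32(4678), np.int32(5892), np.int32(7619), np.int32(7846)], np.float64(0.5488), np.float64(-0.0492), 'teeth', array([  -8.3,   73.5, -103.4,  168.8]), 'mean', np.float64(-12.3), 'notch', np.float64(32.7))
collar top (2, [np.int32(1781), np.int32(1221)], np.float64(0.5543), np.float64(-0.0459), 'teeth', array([   1.9, -178.1]), 'mean', np.float64(1.9), 'notch', np.float64(-43.1))
ribs circ (0.5405 -0.1385) r 0.0160 cent (0.5384 -0.1391) n 2096 white-phase -13.7 cross 31.3
```

View pics/r5.png

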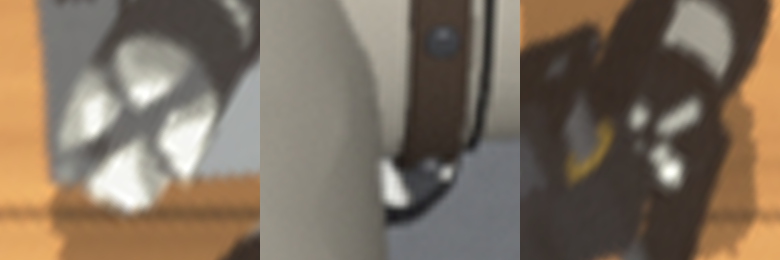

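The collar reads about 32° from the scene view. The top view is blocked by the arm, and the ribs are half hidden by a finger, so for the spool angle I rely on the grasp geometry (lugs at 31.3° now). I'll move above the collar.

Emit:
{"method": "drive_tool", "body": {
  "rows": [
    {"tx": -2.0, "ty": -0.9, "tz": 0, "ax": 0, "ay": 0, "az": 0, "claw": 3.8},
    {"tx": -2.5, "ty": -1.1, "tz": 0, "ax": 0, "ay": 0, "az": 0, "claw": 3.8},
    {"tx": -2.0, "ty": -0.9, "tz": 0, "ax": 0, "ay": 0, "az": 0, "claw": 3.8},
    {"tx": -1.2, "ty": -0.54, "tz": 0, "ax": 0, "ay": 0, "az": 0, "claw": 3.8},
    {"tx": 0, "ty": 0, "tz": 2, "ax": 0, "ay": 0, "az": 0, "claw": 3.8},
    {"tx": 0, "ty": 0, "tz": 1.8, "ax": 0, "ay": 0, "az": 0, "claw": 3.8},
    {"tx": 0, "ty": 0, "tz": 0, "ax": 0, "ay": 0, "az": 0, "claw": 3.8},
    {"tx": 0, "ty": 0, "tz": 0, "ax": 0, "ay": 0, "az": 0, "claw": 3.8},
    {"tx": 0, "ty": 0, "tz": 0, "ax": 0, "ay": 0, "az": 0, "claw": 3.8}
  ]
}}

```text
time_s: 14.38
tcp_pos: [0.55, -0.0483, 0.1227]
ee_rot: [[0.364, -0.931, 0.001], [-0.931, -0.364, -0.0], [0.001, -0.001, -1.0]]
wrist_force: [-0.6, -0.5, -0.0]
gripper_width: 0.541
gripper_force: 30.0
```

```bash
python3 - <<'E'
from h import *
s=sense();delta(.5486,-.0475,.1045,s)
E
```

```text
t 14.3833 tcp [ 0.55   -0.0483  0.1227] yaw -68.66 tilt [ 0.0014 -0.0005] J [ 11.8  18.4 -15.6   0.1 -55.9   9.5] F [-0.6 -0.5 -0. ] M [ 0.16  0.   -0.03] w 47.1 need cm [-0.13  0.11  1.82]
```

Emit:
{"method": "drive_tool", "body": {
  "rows": [
    {"tx": -0.13, "ty": 0.1, "tz": 0.5, "ax": 0, "ay": 0, "az": 0, "claw": 3.8},
    {"tx": 0, "ty": 0, "tz": 0.5, "ax": 0, "ay": 0, "az": 0, "claw": 3.8},
    {"tx": 0, "ty": 0, "tz": 0.4, "ax": 0, "ay": 0, "az": 0, "claw": 3.8},
    {"tx": 0, "ty": 0, "tz": 0.3, "ax": 0, "ay": 0, "az": 0, "claw": 3.8},
    {"tx": 0, "ty": 0, "tz": 0.1, "ax": 0, "ay": 0, "az": 0, "claw": 3.8},
    {"tx": 0, "ty": 0, "tz": 0, "ax": 0, "ay": 0, "az": 0, "claw": 3.8}
  ]
}}

```text
time_s: 14.88
tcp_pos: [0.5476, -0.0467, 0.1035]
ee_rot: [[0.364, -0.931, -0.001], [-0.931, -0.364, -0.0], [-0.0, 0.001, -1.0]]
wrist_force: [0.2, 0.3, -1.5]
gripper_width: 0.539
gripper_force: 30.0
```

```bash
python3 - <<'E'
from h import *
s=sense();delta(.5486,-.0475,.0988,s)
E
```

```text
t 14.8833 tcp [ 0.5476 -0.0467  0.1035] yaw -68.63 tilt [-0.0008 -0.0002] J [ 12.   19.4 -17.2   0.  -53.4   9.3] F [ 0.2  0.3 -1.5] M [ 0.05 -0.03  0.03] w 46.9 need cm [ 0.11 -0.07  0.47]
```

No contact 3 mm below tooth level, so the lugs are entering. Continue down.

Emit:
{"method": "drive_tool", "body": {
  "rows": [
    {"tx": 0.05, "ty": 0, "tz": 0.15, "ax": 0, "ay": 0, "az": 0, "claw": 3.8},
    {"tx": 0, "ty": 0, "tz": 0.15, "ax": 0, "ay": 0, "az": 0, "claw": 3.8},
    {"tx": 0, "ty": 0, "tz": 0.15, "ax": 0, "ay": 0, "az": 0, "claw": 3.8},
    {"tx": 0, "ty": 0, "tz": 0.05, "ax": 0, "ay": 0, "az": 0, "claw": 3.8},
    {"tx": 0, "ty": 0, "tz": 0, "ax": 0, "ay": 0, "az": 0, "claw": 3.8}
  ]
}}

```text
time_s: 15.3
tcp_pos: [0.548, -0.0471, 0.0988]
ee_rot: [[0.364, -0.931, -0.0], [-0.931, -0.364, -0.0], [0.0, 0.0, -1.0]]
wrist_force: [0.5, 0.2, -1.1]
gripper_width: 0.545
gripper_force: 30.0
```

```bash
python3 - <<'E'
from h import *
s=sense();delta(.5486,-.0475,.0988,s)
E
```

```text
t 15.3 tcp [ 0.548  -0.0471  0.0988] yaw -68.63 tilt [-0.0001 -0.0001] J [ 12.   19.7 -17.5   0.  -52.7   9.4] F [ 0.5  0.2 -1.1] M [ 0.09 -0.03  0.05] w 47.4 need cm [ 0.06 -0.04 -0.  ]
```

Emit:
{"method": "drive_tool", "body": {
  "rows": [
    {"tx": 0, "ty": 0, "tz": 0.1, "ax": 0, "ay": 0, "az": 0, "claw": 3.8},
    {"tx": 0, "ty": 0, "tz": 0.1, "ax": 0, "ay": 0, "az": 0, "claw": 3.8},
    {"tx": 0, "ty": 0, "tz": 0, "ax": 0, "ay": 0, "az": 0, "claw": 3.8}
  ]
}}

```text
time_s: 15.55
tcp_pos: [0.5482, -0.0473, 0.0986]
ee_rot: [[0.365, -0.931, 0.001], [-0.931, -0.365, -0.001], [0.001, -0.0, -1.0]]
wrist_force: [-2.6, 0.5, 7.1]
gripper_width: 0.54
gripper_force: 30.0
```

Seated at home height with 7 N. Release and retreat.

Emit:
{"method": "drive_tool", "body": {
  "rows": [
    {"tx": 0, "ty": 0, "tz": -0.1, "ax": 0, "ay": 0, "az": 0, "claw": 5.0},
    {"tx": 0, "ty": 0, "tz": 0, "ax": 0, "ay": 0, "az": 0, "claw": 5.8},
    {"tx": 0, "ty": 0, "tz": 0, "ax": 0, "ay": 0, "az": 0, "claw": 7},
    {"tx": 0, "ty": 0, "tz": 0, "ax": 0, "ay": 0, "az": 0, "claw": 8},
    {"tx": 0, "ty": 0, "tz": 0, "ax": 0, "ay": 0, "az": 0, "claw": 8},
    {"tx": 0, "ty": 0, "tz": -2, "ax": 0, "ay": 0, "az": 0, "claw": 8},
    {"tx": 0, "ty": 0, "tz": -3, "ax": 0, "ay": 0, "az": 0, "claw": 8},
    {"tx": 0, "ty": 0, "tz": -3, "ax": 0, "ay": 0, "az": 0, "claw": 8},
    {"tx": 0, "ty": 0, "tz": -2, "ax": 0, "ay": 0, "az": 0, "claw": 8},
    {"tx": 0, "ty": 0, "tz": 0, "ax": 0, "ay": 0, "az": 0, "claw": 8}
  ]
}}

```text
time_s: 16.38
tcp_pos: [0.5511, -0.0471, 0.2031]
ee_rot: [[0.365, -0.931, 0.01], [-0.931, -0.365, 0.0], [0.004, -0.01, -1.0]]
wrist_force: [0.1, -0.2, 0.8]
gripper_width: 0.918
gripper_force: 0.0
```

```bash
python3 - <<'E'
from h import *
p,P=cloud("scene")
m=(np.hypot(P[...,0]-.548,P[...,1]+.0465)<.022)&(P[...,2]>.14)&(P[...,2]<.17)
q=P[m];print("top z",np.percentile(q[:,2],[5,25,50,75,95]).round(4),"expect lip top .153");A=np.c_[q[:,:2]-[.548,-.0465],np.ones(len(q))];print("plane",np.linalg.lstsq(A,q[:,2],rcond=None)[0].round(4))
cv2.imwrite("pics/s6.png",cv2.resize(p[100:300,150:370,::-1],None,fx=3,fy=3,interpolation=2))
E
```

```text
top z [0.1514 0.1527 0.1535 0.1543 0.1555] expect lip top .153
plane [-0.0452  0.0208  0.1534]
```

View pics/s6.png

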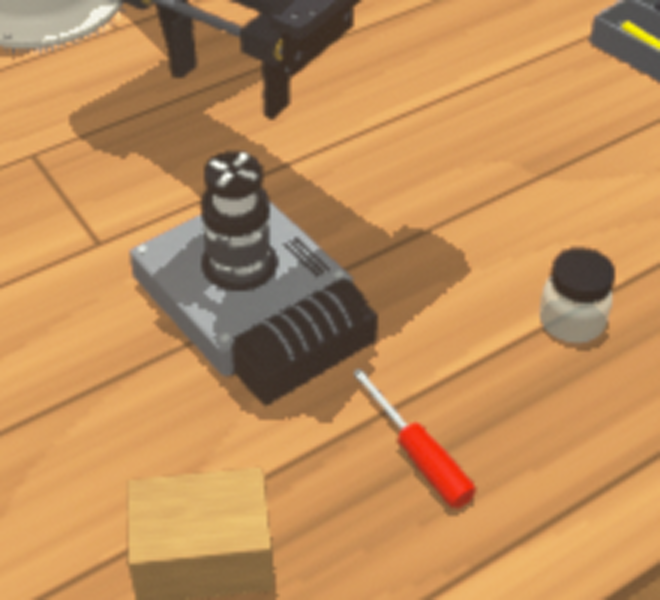

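The stack stands upright on the winder: lip at crop (235,170), spool top at 0.1535 m against 0.153 expected when home. The jar, carton and screwdriver haven't moved, and the gripper is clear, so I'm handing in.

```bash
python3 -c "
from station import *
print(finish_job())"
```

```text
the job is handed in; nothing more can be done
None
```

The collar is seated home on the drive plate and the spool home on the collar, both released and flat, with the jar, carton and screwdriver untouched; I handed the job in at about 16.5 s of the 61 s (no verdict was returned).

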